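# Stroke-test capped plungers and pull the caps of the stuck ones

## Robot

A 7-joint arm with a two-finger parallel gripper is mounted at the origin on the work surface. World frame = base frame: x ahead of the robot, y to its left, z up, the work surface at z = 0. Lengths are in m, angles in rad, forces in N, time in s.
With the tool pointing down it reaches from about 0.425 to 0.925 m from the base axis. Payload 6.8 kg.
Tool frame: the origin (TCP) lies midway between the tips of the shut fingers; the grasp point (between the pads) lies 19 mm behind it; z points along the fingers, y is the direction in which the jaws open and shut (so a half turn about z gives the same grasp; the last joint's range is limited). The gripper opens to 88 mm and grips with 3 to 60 N. Pads are 20 mm wide; open, the fingers measure 115 mm over their backs; the gripper's body (75 mm by 178 mm) begins 61 mm behind the grasp point.
Start: joints at [-1.209, 0.477, 0.022, 1.555, -0.011, 1.109, -0.083], TCP at [0.306, 0.602, 0.223] pointing down, gripper open.
Joint ranges: [-2.96, 2.96], [-0.34, 2.1], [-1.41, 1.46], [0.24, 2.44], [-1.37, 4.51], [0.17, 1.92], [-2.96, 2.96]. Speed limits (rad/s): [2.39, 2.39, 3.14, 3.14, 3.14, 3.14, 3.14].

## Interface

Orientations are given as a unit quaternion [x, y, z, w].
In Python, from plant import state, vision, arm, nets gives the robot as it stands.
- The arm moves only by the tool arm_command, never from a script. Its arguments are lists of equal length, an entry for each row: "hand": the finger opening in cm, from 0 to 8.78; "xyz": the shift along the tool's x, y, z in cm, a list of three; "twist": the turn about the tool's z in rad. A call has 1 to 12 rows; each row shifts and turns the commanded pose from where the row before left it, along the tool's axes as they then stand; what a row does not reach is not made up. A row lasts 1/8 s, in which the tool goes at most 62.5 mm and 10.7 degrees, less where a joint would pass 70% of its speed; a pose out of reach is approached as far as the arm can. A call with a gripper value outside its range is refused whole. The fingers move at their own pace and stop on an object; "squeeze" is the grip in N (left out, the last holds). Time passes only in rows, so rows that do not move let the fingers close. It gives the time, the measured TCP pose, the force and the opening at its end, in the units of the state.
- state(): the state, without advancing time (a new reading comes with each control period).
- vision.capture(name): name is "scene" or "top" or "wrist"; returns (picture, depth): 480x640x3 uint8, red, green, blue; 480x640 float32, m along the optical axis (not along the pixel's ray), 0 where there is no reading.
- vision.calibration(name): a dict with "vfov" (degrees; the focal length in pixels is half the picture's height over the tangent of half this angle, whatever the lens; pixels are square), "cx", "cy" (the principal point, pixels), "rvec" (rotation vector, rad) and "tvec" (3), from world to camera coordinates, as OpenCV has them; the wrist camera has in their place "tool_from_camera" (4x4, takes a point from camera to tool coordinates, whose origin is the TCP and whose axes are the flange's). Camera axes: x right, y down, z forward; pixel columns grow to the right and rows downward; lengths in m; the calibration is good to about 2 mm. The wrist camera is an equidistant fisheye: a pixel r from the principal point sees the ray r / f radians off the axis. A picture is of the moment at which its call begins: read the wrist's pose just before it. calibration takes no time and is no camera call.
- arm.finish_job(): hands the job in, once; it reports no verdict.
Trained networks look in the newest picture that a camera, given by its name, has taken for a name from the list of things; names that differ only in an ending like _2 or _b are one class to them, and where a whole thing is asked for, a point or a joint stands for the part that bears it (a point fixed in the world has none). Each returns a list of dicts, best first, with "conf" (0 to 1); they miss things now and then, are a little off and sometimes report something else, mostly with a low value. They report only what shows in the picture. A call takes as long as a camera call.
- nets.search_frame(target, camera): "uv" ([column, row] in pixels, amid what is visible of it).
The state is a dict: "clock": time; "joint_positions": joint angles; "joint_vel": joint speeds; "tau": joint torques, N m; "tool_pos": TCP position; "tool_rot": TCP orientation; "force": force on the tool from outside, world axes, zero at the start; "ft_torque": the same for the moment, N m; "grip_width": finger opening in m.
Only numpy, scipy, OpenCV 4.12 (cv2) and the standard library are available. Lean on these libraries where they do the work, as an engineer would, in place of code of your own. Each camera call takes 0.05 s, during which the arm holds its last target. There are 200 camera calls.

## Task

First push every capped plunger straight down as far as it will go; good ones go all the way home, some stop short because they are stuck. Then take the cap puller, hook its fork under the cap of each stuck plunger, pull the cap straight up off its post (the puller must do it, not the fingers) and put it in the red tray, leaving the good plungers fully home with their caps on. Finally stand the puller back on its blue mat, and leave the other things on the bench where they are.

Things in the scene. Friction and masses are not known exactly. Their poses are not given: they have to be found in the camera images.
- station_a: Fixed station: 90 mm grey foot, upright white barrel 48 mm wide, 70 mm high. Origin on its axis at bench level, z up. A 14 mm steel plunger slides down in it (3 N friction, no spring, stays where left; as it starts it is fully up). A good one travels 24 mm, a stuck one stops dead at 8 mm; all look alike. With no cap (bare black post) it is out of use: leave it.
- cap_a_disc (a point): Green mushroom cap on station_a's plunger, 40 g; None if absent. Disc 60 mm wide, 12 thick; point at its centre, z up; below, neck 30 mm wide, 24 long. Point 128 mm up at the start. Snug on its post (10 to 18 N): a pull first raises the plunger to its upper stop, then the catches let go within 15 mm; the cap is clear after 24 mm. Set on a floor it stands on its neck.
- station_b: Fixed station: 90 mm grey foot, upright white barrel 48 mm wide, 70 mm high. Origin on its axis at bench level, z up. A 14 mm steel plunger slides down in it (3 N friction, no spring, stays where left; as it starts it is fully up). A good one travels 24 mm, a stuck one stops dead at 8 mm; all look alike. With no cap (bare black post) it is out of use: leave it.
- cap_b_disc (a point): Green mushroom cap on station_b's plunger, 40 g; None if absent. Disc 60 mm wide, 12 thick; point at its centre, z up; below, neck 30 mm wide, 24 long. Point 128 mm up at the start. Snug on its post (10 to 18 N): a pull first raises the plunger to its upper stop, then the catches let go within 15 mm; the cap is clear after 24 mm. Set on a floor it stands on its neck.
- station_c: Fixed station: 90 mm grey foot, upright white barrel 48 mm wide, 70 mm high. Origin on its axis at bench level, z up. A 14 mm steel plunger slides down in it (3 N friction, no spring, stays where left; as it starts it is fully up). A good one travels 24 mm, a stuck one stops dead at 8 mm; all look alike. With no cap (bare black post) it is out of use: leave it.
- cap_c_disc (a point): Green mushroom cap on station_c's plunger, 40 g; None if absent. Disc 60 mm wide, 12 thick; point at its centre, z up; below, neck 30 mm wide, 24 long. Point 128 mm up at the start. Snug on its post (10 to 18 N): a pull first raises the plunger to its upper stop, then the catches let go within 15 mm; the cap is clear after 24 mm. Set on a floor it stands on its neck.
- station_d: Fixed station: 90 mm grey foot, upright white barrel 48 mm wide, 70 mm high. Origin on its axis at bench level, z up. A 14 mm steel plunger slides down in it (3 N friction, no spring, stays where left; as it starts it is fully up). A good one travels 24 mm, a stuck one stops dead at 8 mm; all look alike. With no cap (bare black post) it is out of use: leave it.
- cap_d_disc (a point): Green mushroom cap on station_d's plunger, 40 g; None if absent. Disc 60 mm wide, 12 thick; point at its centre, z up; below, neck 30 mm wide, 24 long. Point 128 mm up at the start. Snug on its post (10 to 18 N): a pull first raises the plunger to its upper stop, then the catches let go within 15 mm; the cap is clear after 24 mm. Set on a floor it stands on its neck.
- station_e: Fixed station: 90 mm grey foot, upright white barrel 48 mm wide, 70 mm high. Origin on its axis at bench level, z up. A 14 mm steel plunger slides down in it (3 N friction, no spring, stays where left; as it starts it is fully up). A good one travels 24 mm, a stuck one stops dead at 8 mm; all look alike. With no cap (bare black post) it is out of use: leave it.
- cap_e_disc (a point): Green mushroom cap on station_e's plunger, 40 g; None if absent. Disc 60 mm wide, 12 thick; point at its centre, z up; below, neck 30 mm wide, 24 long. Point 128 mm up at the start. Snug on its post (10 to 18 N): a pull first raises the plunger to its upper stop, then the catches let go within 15 mm; the cap is clear after 24 mm. Set on a floor it stands on its neck.
- puller_grip (a point): Cap puller, C-shaped, 160 g, stands on its fork. Point at the centre of its orange upright handle, 26 (x) x 18 (y) x 52 (z) mm, 70 mm above the underside; x is the way the fork points, z up. The handle stands on a steel bridge (26 to 34 mm below the point, 30 mm wide, x from -43 to 15) that runs back to an upright 30 mm wide, x from -43 to -35 mm, standing on the rear of the fork.
- puller_fork (a point): Point of the puller straight below its handle, 64 mm under puller_grip: midway between the two fork tines, level with their top faces. Tines 6 mm thick, 12 mm wide, 36 mm apart (gap open to +x), reaching x = +35 mm, joined behind x = -34 mm. 30 mm free height between tines and bridge. In use the cap's neck stands at this point, the disc's underside on the tines.
- mat_top (a point): Fixed blue parking mat for the puller, 120 x 120 x 3 mm; point at the centre of its upper face.
- tray: Loose red reject tray, outside 140 (x) x 240 (y) mm, only 11 mm high, floor 5 mm and walls 5 mm thick, 0.8 kg. Origin at the centre of its underside.
- dishes: Bystander, to be left alone: stack of two round dishes, 72 mm across, 25 mm high; origin at the centre of its underside.
- bottle: Bystander, to be left alone: white bottle with blue cap, 60 mm across, 140 mm high; origin at the centre of its underside.
- tipbox: Bystander, to be left alone: blue box with clear lid, 85 x 120 x 62 mm; origin at the centre of its underside.
- tuberack: Bystander, to be left alone: orange rack of small tubes, 70 x 160 x 74 mm; origin at the centre of its underside.
- beaker: Bystander, to be left alone: glass beaker, 70 mm across, 90 mm high; origin at the centre of its underside.
- timer: Bystander, to be left alone: white bench timer, 60 x 75 x 22 mm; origin at the centre of its underside.
- notebook: Bystander, to be left alone: blue notebook, 150 x 110 mm, with a pen on it; origin at the centre of its underside.

How it is judged:
On the way:
1. every capped plunger has been pushed as far as it goes, its cap still on: good ones about 24 mm (at least 20), stuck ones about 8 mm (at least 5), all down at the same time (horizontal distance between cap_a_disc and station_a below 0.008 m and z of cap_a_disc in the frame of station_a between 0.098 and 0.108 m and horizontal distance between cap_b_disc and station_b below 0.008 m and z of cap_b_disc in the frame of station_b between 0.112 and 0.123 m and horizontal distance between cap_c_disc and station_c below 0.008 m and z of cap_c_disc in the frame of station_c between 0.112 and 0.123 m and horizontal distance between cap_d_disc and station_d below 0.008 m and z of cap_d_disc in the frame of station_d between 0.098 and 0.108 m and horizontal distance between cap_e_disc and station_e below 0.008 m and z of cap_e_disc in the frame of station_e between 0.112 and 0.123 m), for 0.2 s.
At the end, for the whole second after the job is handed in: Caps of all stuck plungers lie in the red tray (disc centre inside its outline, under 45 mm high); caps of good plungers still on, within 8 mm of the axis, at least 20 mm down; puller upright (within 7 degrees) on the blue mat, handle within 40 mm of its centre; bystanders left alone (horizontal distance between cap_a_disc and station_a below 0.008 m and z of cap_a_disc in the frame of station_a between 0.098 and 0.108 m and x of cap_b_disc in the frame of tray between -0.07 and 0.07 m and y of cap_b_disc in the frame of tray between -0.12 and 0.12 m and z of cap_b_disc in the frame of tray between 0 and 0.045 m and x of cap_c_disc in the frame of tray between -0.07 and 0.07 m and y of cap_c_disc in the frame of tray between -0.12 and 0.12 m and z of cap_c_disc in the frame of tray between 0 and 0.045 m and horizontal distance between cap_d_disc and station_d below 0.008 m and z of cap_d_disc in the frame of station_d between 0.098 and 0.108 m and x of cap_e_disc in the frame of tray between -0.07 and 0.07 m and y of cap_e_disc in the frame of tray between -0.12 and 0.12 m and z of cap_e_disc in the frame of tray between 0 and 0.045 m and horizontal distance between puller_grip and mat_top below 0.04 m and angle between puller_grip's own z axis and vertical below 0.12 rad and height (world z) of puller_grip below 0.08 m); the robot touches nothing.
It fails at once if the fingers lift a cap off its post (a cap above its plunger's upper stop, over its station, touched by the fingers) ((contact force between the fingers and cap_a above 1 N and z of cap_a_disc in the frame of station_a above 0.134 m and horizontal distance between cap_a_disc and station_a below 0.02 m) or (contact force between the fingers and cap_b above 1 N and z of cap_b_disc in the frame of station_b above 0.134 m and horizontal distance between cap_b_disc and station_b below 0.02 m) or (contact force between the fingers and cap_c above 1 N and z of cap_c_disc in the frame of station_c above 0.134 m and horizontal distance between cap_c_disc and station_c below 0.02 m) or (contact force between the fingers and cap_d above 1 N and z of cap_d_disc in the frame of station_d above 0.134 m and horizontal distance between cap_d_disc and station_d below 0.02 m) or (contact force between the fingers and cap_e above 1 N and z of cap_e_disc in the frame of station_e above 0.134 m and horizontal distance between cap_e_disc and station_e below 0.02 m)).
It fails at once if a bystander is moved more than 60 mm or tipped over (distance of any of dishes, bottle, tipbox, tuberack, beaker, timer, notebook from where it was at the start of the episode above 0.06 m or angle between any of dishes, bottle, tipbox, tuberack, beaker, timer, notebook's own z axis and vertical above 0.5 rad).
Of cap_a, cap_b, cap_c, cap_d, cap_e only 4 to 5 are there at a start; the rules pass over those that are not, and their reading is None.
At some moment in a run one of puller, tray may be knocked a few centimetres aside while the robot is not near it.
Once in a run the grip may slacken for a moment while it holds something.
It also fails if it takes over 210 s, if anything falls off the work surface, if the arm or the gripper's body presses on something with over 40 N, if the wrist force passes 120 N, or if a joint passes its speed limit or range.

## Working session

There is one attempt and no reset: what is moved stays moved. The work goes in short steps, Python scripts to look and compute and a tool call to move; the robot and the scene stay as the last step left them, time stands still between calls to the robot, and variables do not carry over. Pictures are saved under pics/ and viewed, about 12 in all and at most 16, crops included, and the job is handed in when it is done.

Besides the shell and the picture viewer there is one more tool, called after "Emit:" as name([rows], argument=value, ...), one row to a line, values as JSON. arm_command: Moves the arm, as the interface text tells. Its arguments: {"type":"object","properties":{"hand":{"type":"array"},"xyz":{"type":"array"},"twist":{"type":"array"},"squeeze":{"type":"number"}},"required":["hand","xyz","twist"]}

```bash
ls; mkdir -p pics; cat > h.py <<'E'
import numpy as np, cv2
from plant import state, vision, arm, nets
from scipy.spatial.transform import Rotation as R
def cap(name,fn=None):
    s=state(); p,d=vision.capture(name)
    if fn: cv2.imwrite('pics/'+fn,cv2.cvtColor(p,cv2.COLOR_RGB2BGR))
    return s,p,d
def world(name,u,v,d,s=None):
    c=vision.calibration(name); f=240/np.tan(np.radians(c['vfov'])/2)
    x,y=(np.asarray(u)-c['cx'])/f,(np.asarray(v)-c['cy'])/f
    if name!='wrist':
        P=np.stack([x*d,y*d,d+0*x],-1); Rm=cv2.Rodrigues(np.array(c['rvec'],float))[0]
        return (P-np.array(c['tvec']).ravel())@Rm
    r=np.hypot(x,y)+1e-12; k=np.tan(r)/r
    P=np.stack([x*k*d,y*k*d,d+0*x,1+0*x],-1)
    T=np.eye(4); T[:3,:3]=R.from_quat(s['tool_rot']).as_matrix(); T[:3,3]=s['tool_pos']
    return (P@(T@np.array(c['tool_from_camera'])).T)[...,:3]
def cloud(name,d,s=None):
    v,u=np.mgrid[:480,:640].astype(float); return world(name,u,v,d.astype(float),s)
E
python3 - <<'E'
from h import *
np.set_printoptions(precision=4,suppress=True)
print(state())
for n in ('top','scene'):
    s,p,d=cap(n,n+'0.png'); c=vision.calibration(n); print(n,c)
    np.savez('/tmp/'+n,p=p,d=d)
    for t in ['cap_a_disc','station_a','puller_grip','tray','mat_top']:
        for o in nets.search_frame(t,n)[:7]:
            u,v=o['uv']; dd=d[int(v),int(u)]
            print(t,np.round(o['uv']),round(o['conf'],2),world(n,u,v,dd))
E
```

```text
pics
{'clock': 0.0, 'joint_positions': array([-1.2091,  0.4778,  0.0223,  1.5564, -0.0115,  1.1093, -0.0831]), 'joint_vel': array([ 0.0011, -0.0009, -0.0016,  0.0002, -0.0001,  0.0009,  0.0006]), 'tau': array([  0.0004, -58.2865,   1.5349, -27.2602,  -0.0544,   0.0171,
         0.0001]), 'tool_pos': array([0.3053, 0.6013, 0.2217]), 'tool_rot': array([ 0.2327,  0.9725, -0.0009, -0.0001]), 'force': array([ 0.3538, -0.3106, -0.6792]), 'ft_torque': array([-0.0076,  0.0419,  0.025 ]), 'grip_width': 0.08842059224713668}
top {'vfov': 56.24835394613109, 'cx': 319.14486424993555, 'cy': 235.13370394576455, 'rvec': array([ 2.1899, -2.1511,  0.1111]), 'tvec': array([0.0083, 0.61  , 1.095 ])}
cap_a_disc [202. 225.] 0.8 [0.6183 0.2866 0.1336]
station_a [325. 245.] 0.81 [0.5857 0.005  0.0339]
station_a [224. 235.] 0.68 [0.6065 0.2601 0.0162]
station_a [429. 244.] 0.65 [ 0.5911 -0.2516  0.0491]
station_a [378. 242.] 0.61 [ 0.5957 -0.1273  0.0332]
station_a [278. 235.] 0.6 [0.6091 0.1238 0.0151]
station_a [393. 229.] 0.36 [ 0.6154 -0.1477  0.1353]
puller_grip [247. 305.] 0.65 [0.4339 0.1924 0.0482]
t
[... 177 characters left out ...]
': 323.26943427943445, 'cy': 235.50637838410242, 'rvec': array([ 1.8018,  1.5701, -0.7433]), 'tvec': array([-0.0854, -0.2931,  1.871 ])}
cap_a_disc [421. 230.] 0.76 [0.6358 0.2821 0.1331]
station_a [413. 256.] 0.85 [0.6443 0.268  0.0423]
station_a [229. 271.] 0.74 [ 0.6279 -0.2689  0.0397]
station_a [368. 257.] 0.61 [0.6397 0.1322 0.0517]
station_a [319. 298.] 0.58 [ 0.7922 -0.0287  0.0659]
station_a [317. 263.] 0.56 [ 0.6335 -0.0147  0.0419]
puller_grip [378. 216.] 0.73 [0.4555 0.2053 0.0541]
puller_grip [321. 263.] 0.27 [ 0.6321 -0.0046  0.0388]
tray [244. 233.] 0.65 [ 0.4107 -0.2295 -0.0015]
mat_top [390. 222.] 0.68 [0.4259 0.2554 0.0017]
mat_top [225. 247.] 0.22 [ 0.6292 -0.2671  0.1338]
```

View pics/top0.png

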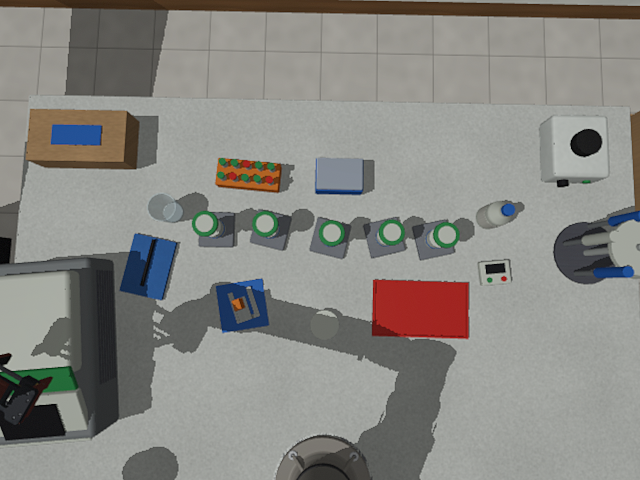

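View pics/scene0.png

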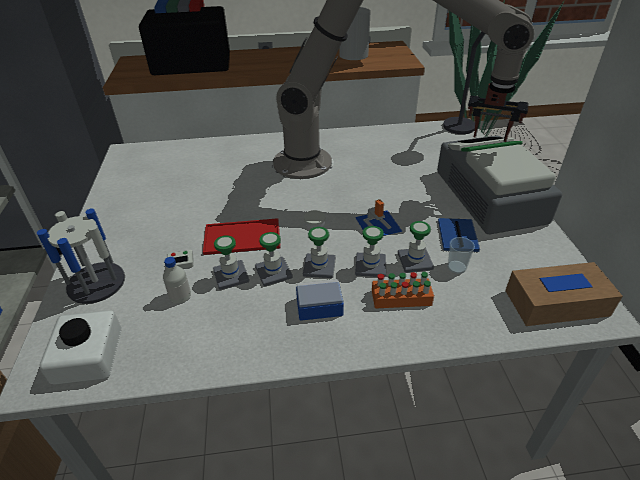

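```bash
python3 - <<'E'
from h import *
np.set_printoptions(precision=4,suppress=True)
for n in ('top','scene'):
    z=np.load('/tmp/%s.npz'%n); p,d=z['p'],z['d']; W=cloud(n,d); hsv=cv2.cvtColor(p,cv2.COLOR_RGB2HSV)
    ok=d>0
    def comps(name,m,amin=40):
        k,l,st,ce=cv2.connectedComponentsWithStats((m&ok).astype(np.uint8))
        for i in range(1,k):
            if st[i,4]<amin: continue
            q=W[l==i]; print(n,name,st[i],'med',np.median(q,0),'lo',np.percentile(q,2,0),'hi',np.percentile(q,98,0))
    H,S,V=hsv[...,0],hsv[...,1],hsv[...,2]
    comps('green',(H>40)&(H<85)&(S>90)&(W[...,2]>.1))
    comps('orange',(H>4)&(H<20)&(S>140)&(W[...,2]>.02))
    comps('red',((H<4)|(H>174))&(S>120))
    comps('blue',(H>95)&(H<130)&(S>110),150)
E
```

```text
top green [192 211  26  25 243] med [0.6195 0.2769 0.1336] lo [0.5951 0.2539 0.1296] hi [0.6497 0.3093 0.1372]
top green [252 211  26  26 243] med [0.6217 0.1424 0.1335] lo [0.5969 0.116  0.1294] hi [0.6508 0.171  0.1376]
top green [319 220  26  26 256] med [ 0.6026 -0.0099  0.1333] lo [ 0.5776 -0.037   0.1299] hi [0.6325 0.0196 0.1368]
top green [379 220  26  25 250] med [ 0.6072 -0.1445  0.1334] lo [ 0.5822 -0.1723  0.1296] hi [ 0.6372 -0.1174  0.1374]
top green [433 222  27  26 253] med [ 0.6052 -0.2674  0.1331] lo [ 0.5779 -0.2977  0.1269] hi [ 0.6328 -0.2425  0.1369]
top green [ 12 366  66  26 906] med [0.2875 0.567  0.1816] lo [0.2544 0.5329 0.162 ] hi [0.3065 0.6405 0.2352]
top green [  0 372  20  13 100] med [0.2864 0.6578 0.1854] lo [0.2707 0.5542 0.176 ] hi [0.3204 0.682  0.3361]
top orange [ 216  158   65   34 1158] med [0.7557 0.195  0.0393] lo [0.7228 0.1234 0.0252] hi [0.795  0.2783 0.0443]
top orange [232 298  13  13 111] med [0.4391 0.2052 0.0976] lo [0.4259 0.1967 0.06  ] hi [0.4505 0.2189 0.102 ]
top red [243 160   7   8  42] med [0.7786 0.2012 0.0741] lo [0.7693 0.
[... 3612 characters left out ...]
]
scene blue [369 211  33  25 318] med [0.4394 0.2463 0.003 ] lo [ 0.3736  0.1894 -0.0014] hi [0.4871 0.2752 0.0079]
scene blue [438 218  41  34 777] med [0.5145 0.4505 0.0117] lo [0.4542 0.3912 0.0054] hi [0.6062 0.5102 0.02  ]
scene blue [ 37 229  24  34 332] med [ 0.6105 -0.7181  0.172 ] lo [-0.3389 -1.295  -0.4767] hi [ 0.616  -0.7089  0.2217]
scene blue [ 57 238  24  35 361] med [ 0.6561 -0.6548  0.1783] lo [-0.4685 -1.3105 -0.7126] hi [ 0.661  -0.6461  0.2213]
scene blue [540 274  52  18 637] med [0.8426 0.6185 0.0822] lo [0.8179 0.5613 0.0783] hi [0.8664 0.6775 0.0855]
scene blue [297 292  47  28 597] med [ 0.8047 -0.0311  0.0303] lo [ 0.7694 -0.0857  0.0037] hi [0.8085 0.0294 0.0515]
```

Top view: five green caps at about (205,224), (265,224), (332,233), (392,233), (446,235). The puller is on its mat at (240,303) and the tray is at (420,308). All five caps are present and the heights check out (disc top 0.134). I'll start pushing at the leftmost cap.

Emit:
arm_command([
  [0,0,0],
  [0,0,0],
  [0,0,0],
  [-3.52,-3.57,0.5],
  [-3.52,-3.57,0.5],
  [-3.52,-3.57,0.5],
  [-3.52,-3.57,0.5],
  [-3.52,-3.57,0.5],
  [-3.52,-3.57,0.5],
  [-3.52,-3.57,0.5],
  [-3.52,-3.57,0.5],
  [-3.52,-3.57,0.5],
], hand=[0,0,0,0,0,0,0,0,0,0,0,0], twist=[-0.1565,-0.1565,-0.1565,0,0,0,0,0,0,0,0,0], squeeze=60)

```text
clock: 2.1
tool_pos: [0.6234, 0.2794, 0.1777]
tool_rot: [0.0, 1.0, 0.0, 0.0]
force: [0.1, 0.3, 0.3]
grip_width: 0.0005
```

Emit:
arm_command([
  [0,0,3.5],
  [0,0,0.5],
  [0,0,0.4],
  [0,0,0.4],
  [0,0,0.4],
  [0,0,0.2],
  [0,0,0],
], hand=[0,0,0,0,0,0,0], twist=[0,0,0,0,0,0,0])

```text
clock: 2.98
tool_pos: [0.6224, 0.2809, 0.1237]
tool_rot: [-0.0, 1.0, 0.0, 0.0]
force: [-0.3, -0.7, -0.0]
grip_width: 0.0
```

Emit:
arm_command([
  [0,0,0.3],
  [0,0,0.3],
  [0,0,0.3],
  [0,0,0.3],
  [0,0,0.3],
  [0,0,0],
], hand=[0,0,0,0,0,0], twist=[0,0,0,0,0,0])

```text
clock: 3.72
tool_pos: [0.6228, 0.2808, 0.1103]
tool_rot: [0.0, 1.0, 0.0, 0.001]
force: [-3.8, -0.5, 11.9]
grip_width: 0.0005
```

Emit:
arm_command([
  [0,0,-2.75],
  [0,0,-2.75],
  [0,-4.6,0],
  [0,-4.6,0],
  [0,-4.55,0],
  [0,0,2.2],
  [0,0,0.4],
  [0,0,0.4],
  [0,0,0.5],
  [0,0,0.5],
  [0,0,0],
], hand=[0,0,0,0,0,0,0,0,0,0,0], twist=[0,0,0,0,0,0,0,0,0,0,0])

```text
clock: 5.1
tool_pos: [0.6226, 0.1436, 0.1262]
tool_rot: [-0.0, 1.0, 0.0, 0.001]
force: [-7.1, -1.5, 17.7]
grip_width: 0.0007
```

Emit:
arm_command([
  [0,0,-2.0],
  [0,0,-2.0],
  [0.6,-5.1,0],
  [0.6,-5.1,0],
  [0.6,-5.0,0],
  [0,0,2.2],
  [0,0,0.4],
  [0,0,0.4],
  [0,0,0.5],
  [0,0,0.5],
  [0,0,0],
], hand=[0,0,0,0,0,0,0,0,0,0,0], twist=[0,0,0,0,0,0,0,0,0,0,0])

```text
clock: 6.48
tool_pos: [0.6051, -0.008, 0.1262]
tool_rot: [-0.0, 1.0, 0.001, 0.001]
force: [-6.1, 0.9, 17.8]
grip_width: -0.0
```

Stuck. Next is D.

Emit:
arm_command([
  [0,0,-2.0],
  [0,0,-2.0],
  [-0.2,-4.6,0],
  [-0.2,-4.6,0],
  [0,-4.5,0],
  [0,0,2.2],
  [0,0,0.4],
  [0,0,0.4],
  [0,0,0.5],
  [0,0,0.5],
  [0,0,0],
], hand=[0,0,0,0,0,0,0,0,0,0,0], twist=[0,0,0,0,0,0,0,0,0,0,0])

```text
clock: 7.85
tool_pos: [0.6088, -0.1452, 0.1262]
tool_rot: [-0.0, 1.0, 0.0, 0.001]
force: [-6.8, 3.1, 17.8]
grip_width: 0.0005
```

Emit:
arm_command([
  [0,0,-2.0],
  [0,0,-2.0],
  [0.2,-4.2,0],
  [0.2,-4.2,0],
  [0,-4.1,0],
  [0,0,2.2],
  [0,0,0.4],
  [0,0,0.4],
  [0,0,0.5],
  [0,0,0.5],
  [0,0,0],
], hand=[0,0,0,0,0,0,0,0,0,0,0], twist=[0,0,0,0,0,0,0,0,0,0,0])

```text
clock: 9.22
tool_pos: [0.6043, -0.2706, 0.1234]
tool_rot: [-0.0, 1.0, 0.0, 0.0]
force: [-0.6, 0.3, 0.3]
grip_width: 0.0007
```

Emit:
arm_command([
  [0,0,0.1],
  [0,0,0.1],
  [0,0,0],
  [0,0,0],
  [0,0,0],
  [0,0,0],
], hand=[0,0,0,0,0,0], twist=[0,0,0,0,0,0])

```text
clock: 9.98
tool_pos: [0.6042, -0.2711, 0.1218]
tool_rot: [0.0, 1.0, -0.0, 0.0]
force: [-0.1, -0.5, 0.6]
grip_width: 0.0001
```

Emit:
arm_command([
  [0,0,0.3],
  [0,0,0.3],
  [0,0,0.3],
  [0,0,0.3],
  [0,0,0.1],
  [0,0,0],
], hand=[0,0,0,0,0,0], twist=[0,0,0,0,0,0])

```text
clock: 10.72
tool_pos: [0.6045, -0.2713, 0.1103]
tool_rot: [0.0, 1.0, -0.0, 0.001]
force: [-3.9, 1.6, 13.8]
grip_width: 0.0007
```

Emit:
arm_command([
  [0,0,-6],
  [0,0,-6],
  [1.6,4.8,0],
  [1.6,4.8,0],
  [1.6,4.8,0],
  [1.6,4.8,0],
  [1.6,4.8,0],
  [1.6,4.8,0],
  [1.6,4.8,0],
  [1.6,4.8,0],
  [1.6,4.8,0],
  [1.6,4.6,0],
], hand=[0,0,0,8,8,8,8,8,8,8,8,8], twist=[0,0,0,0,0,0,0,0,0,0,0,0])

```text
clock: 12.22
tool_pos: [0.4432, 0.2082, 0.2283]
tool_rot: [0.0, 1.0, -0.0, -0.0]
force: [0.9, 0.8, 0.4]
grip_width: 0.0794
```

```bash
python3 - <<'E'
from h import *
np.set_printoptions(precision=4,suppress=True)
s,p,d=cap('wrist','w1.png'); np.savez('/tmp/w1',p=p,d=d)
print(s['tool_pos'],vision.calibration('wrist'))
W=cloud('wrist',d,s); hsv=cv2.cvtColor(p,cv2.COLOR_RGB2HSV); H,S,V=cv2.split(hsv)
m=(H>3)&(H<22)&(S>130)&(d>0)&(W[...,2]>.085)&(W[...,2]<.11)&(np.abs(W[...,0]-.44)<.08)
q=W[m]; print(len(q)); 
r=cv2.minAreaRect((q[:,:2]*1000).astype(np.float32)); print('handle top',r,np.median(q[:,2]))
for lo,hi in((.036,.048),):
    m=(S<70)&(d>0)&(W[...,2]>lo)&(W[...,2]<hi)&(np.hypot(W[...,0]-.44,W[...,1]-.207)<.08)
    q=W[m]; print(lo,len(q)); print(cv2.minAreaRect((q[:,:2]*1000).astype(np.float32)),q.mean(0))
m=(H>100)&(H<125)&(S>110)&(d>0)&(W[...,2]<.012)&(np.hypot(W[...,0]-.44,W[...,1]-.207)<.13)
q=W[m]; print('mat',cv2.minAreaRect((q[:,:2]*1000).astype(np.float32)))
E
```

```text
[0.4432 0.2082 0.2283] {'vfov': 65.70646984690485, 'cx': 321.06974890672427, 'cy': 231.90922420649812, 'tool_from_camera': array([[-0.0012, -0.9661, -0.258 ,  0.0706],
       [ 1.    , -0.0013,  0.0004, -0.    ],
       [-0.0007, -0.258 ,  0.9661, -0.1626],
       [ 0.    ,  0.    ,  0.    ,  1.    ]])}
734
handle top ((435.56494140625, 208.89779663085938), (25.70092010498047, 18.27485466003418), 19.280733108520508) 0.09937162189324575
0.036 953
((422.6829833984375, 203.7516632080078), (58.06662368774414, 30.791383743286133), 20.158376693725586) [0.414  0.2021 0.0471]
mat ((429.7080078125, 211.96405029296875), (118.99076080322266, 119.17255401611328), 10.125387191772461)
```

View pics/w1.png

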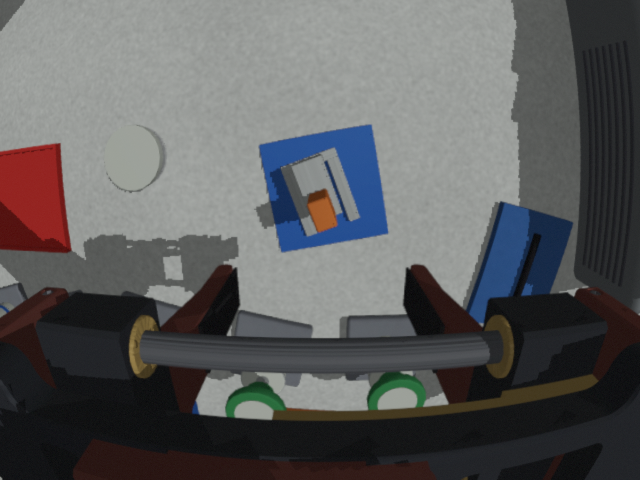

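The wrist view shows the puller upright on its mat. The handle is at pixel (320,210) and the bridge runs back toward the robot, so the fork points +x, turned about +20°.

Emit:
arm_command([
  [0,0,0],
  [0,0,0],
  [0.7,0.3,3],
  [0,0,5],
  [0,0,5],
  [0,0,3],
  [0,0,1.4],
  [0,0,0],
  [0,0,0],
  [0,0,0],
  [0,0,0],
  [0,0,0],
], hand=[6,6,6,6,6,6,6,6,1,1,1,1], twist=[-0.1725,-0.1725,0,0,0,0,0,0,0,0,0,0], squeeze=60)

```text
clock: 13.78
tool_pos: [0.4368, 0.2076, 0.055]
tool_rot: [-0.171, 0.985, 0.0, 0.0]
force: [-0.0, -0.3, -0.4]
grip_width: 0.0233
```

Emit:
arm_command([
  [0,0,0],
  [0,0,0],
  [0,0,0],
  [0,0,0],
], hand=[1,1,1,1], twist=[0,0,0,0])

```text
clock: 14.28
tool_pos: [0.4366, 0.2075, 0.0546]
tool_rot: [-0.171, 0.985, -0.0, -0.0]
force: [-0.9, -0.2, 0.6]
grip_width: 0.0181
```

Gripped at 18.1 mm. Lifting and lining up in front of cap B.

Emit:
arm_command([
  [0,0,-2],
  [0,0,-4],
  [0,0,-3.9],
  [0,0,0],
  [0,0,0],
  [-2.2,-2.1,0],
  [-2.2,-2.1,0],
  [-2.1,-2.2,0],
  [0,0,0],
], hand=[1,1,1,1,1,1,1,1,1], twist=[0,0,0,0.1725,0.1725,0,0,0,0])

```text
clock: 15.4
tool_pos: [0.5028, 0.1412, 0.1534]
tool_rot: [0.002, 1.0, -0.0, 0.0]
force: [-0.8, 0.4, -1.8]
grip_width: 0.0178
```

```bash
python3 - <<'E'
from h import *
np.set_printoptions(precision=4,suppress=True)
s,p,d=cap('wrist','w2.png'); print(s['tool_pos'],s['grip_width'],s['force'])
s,p,d=cap('top'); W=cloud('top',d); hsv=cv2.cvtColor(p,cv2.COLOR_RGB2HSV); H,S,V=cv2.split(hsv)
cv2.imwrite('pics/t2.png',cv2.resize(p[180:360,180:480,::-1],None,fx=2.6,fy=2.6))
k,l,st,ce=cv2.connectedComponentsWithStats(((H>40)&(H<85)&(S>90)&(W[...,2]>.09)&(W[...,0]>.5)).astype(np.uint8))
for i in range(1,k):
    if st[i,4]>40: q=W[l==i]; print(st[i],np.percentile(q,2,0),np.percentile(q,98,0))
E
```

```text
[0.5028 0.1412 0.1534] 0.01784419785459572 [-0.843   0.3839 -1.7855]
[195 213  25  25 235] [0.5952 0.2539 0.1053] [0.6492 0.3093 0.1129]
[253 212  26  25 240] [0.5962 0.1166 0.1218] [0.6515 0.1717 0.1294]
[319 221  26  25 246] [ 0.5781 -0.0354  0.1215] [0.6334 0.0196 0.129 ]
[378 220  26  26 248] [ 0.5827 -0.173   0.1212] [ 0.6381 -0.1183  0.1291]
[431 224  25  25 242] [ 0.5792 -0.2976  0.1028] [ 0.6333 -0.2423  0.1131]
```

View pics/w2.png

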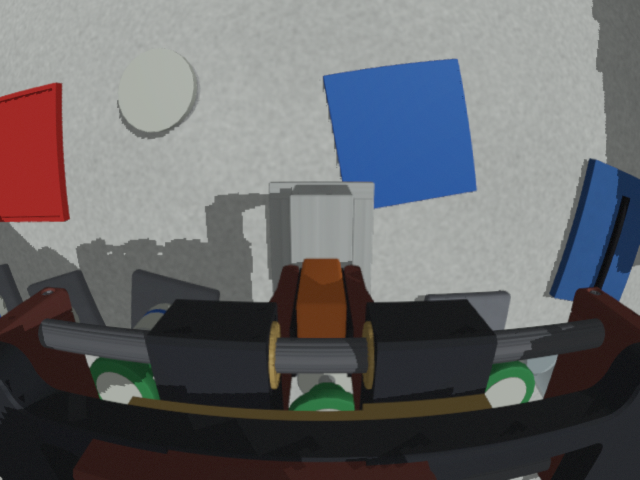

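View pics/t2.png

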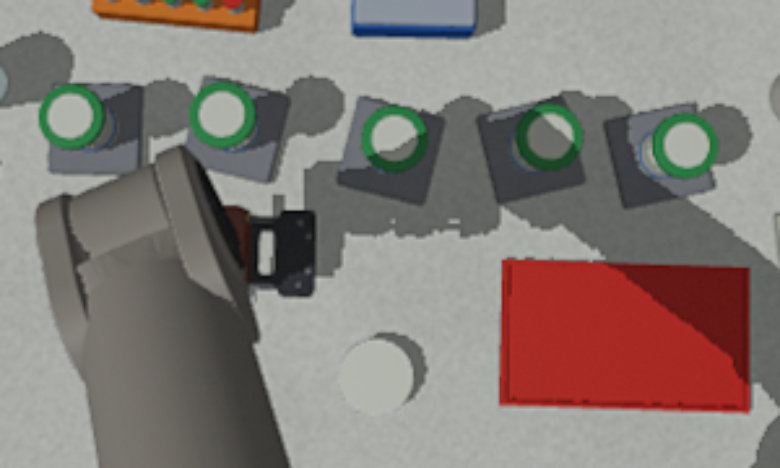

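Puller held upright at 17.8 mm. B, C and D read as stuck (top about 0.126), A and E as home (top about 0.110). Sliding the fork in at B.

Emit:
arm_command([
  [-2,0.23,0],
  [-3,0,0],
  [-2,0,0],
  [-2,0,0],
  [-2,0,0],
  [-0.9,0,0],
  [0,0,0],
], hand=[1,1,1,1,1,1,1], twist=[0,0,0,0,0,0,0])

```text
clock: 16.38
tool_pos: [0.6202, 0.1464, 0.1534]
tool_rot: [-0.0, 1.0, 0.0, -0.0]
force: [-0.4, -0.0, -1.0]
grip_width: 0.0177
```

Emit:
arm_command([
  [-0.1,-0.2,0],
  [0,0,-0.4],
  [0,0,-0.4],
  [0,0,-0.4],
  [0,0,-0.4],
  [0,0,-0.4],
  [0,0,-0.4],
  [0,0,-0.4],
  [0,0,-0.4],
  [0,0,-0.4],
  [0,0,-0.4],
  [0,0,-0.4],
], hand=[1,1,1,1,1,1,1,1,1,1,1,1], twist=[0,0,0,0,0,0,0,0,0,0,0,0])

```text
clock: 17.88
tool_pos: [0.6222, 0.144, 0.1989]
tool_rot: [0.0, 1.0, 0.0, 0.001]
force: [0.4, 0.3, -1.5]
grip_width: 0.0179
```

Emit:
arm_command([
  [0,0,-0.6],
  [0,0,-0.8],
  [0,0,-0.8],
  [0,0,-0.6],
  [0,0,0],
  [0,0,0],
], hand=[1,1,1,1,1,1], twist=[0,0,0,0,0,0])

```text
clock: 18.62
tool_pos: [0.6215, 0.1437, 0.2254]
tool_rot: [0.0, 1.0, -0.0, -0.0]
force: [-0.6, 0.5, -2.2]
grip_width: 0.0176
```

```bash
cat > chk.py <<'E'
from h import *
import sys
np.set_printoptions(precision=4,suppress=True)
n=sys.argv[1]
s,p,d=cap('wrist','w%s.png'%n); print(s['clock'],s['tool_pos'],s['grip_width'],s['force'])
for n2 in('top','scene'):
    s,p,d=cap(n2,n2+n+'.png'); W=cloud(n2,d); hsv=cv2.cvtColor(p,cv2.COLOR_RGB2HSV); H,S,V=cv2.split(hsv)
    for nm,m in(('green',(H>40)&(H<85)&(S>90)&(W[...,2]>.015)&(W[...,2]<.3)&(np.abs(W[...,1])<.4)&(W[...,0]>.33)&(W[...,0]<.7)),
              ('red',((H<4)|(H>174))&(S>120)&(W[...,2]<.03)&(W[...,2]>-.02)&(W[...,0]<.6)&(W[...,1]<.1))):
        k,l,st,ce=cv2.connectedComponentsWithStats((m&(d>0)).astype(np.uint8))
        for i in range(1,k):
            if st[i,4]>(20 if nm=='green' else 150): q=W[l==i]; lo,hi=np.percentile(q,2,0),np.percentile(q,98,0); print(n2,nm,st[i],'mid',(lo+hi)/2,'size',hi-lo,'ztop',hi[2])
E
python3 chk.py 3
```

```text
18.625 [0.6215 0.1437 0.2254] 0.017590473698032707 [-0.5516  0.4874 -2.1515]
top green [319 221  26  25 254] mid [ 0.6059 -0.008   0.1248] size [0.0556 0.0553 0.0093] ztop 0.12942653832837292
top green [378 220  26  26 241] mid [ 0.6094 -0.1451  0.1249] size [0.0534 0.0537 0.0089] ztop 0.12937758920920736
top green [431 223  25  26 243] mid [ 0.6063 -0.2701  0.1078] size [0.0542 0.0549 0.0109] ztop 0.11327489504529535
top red [ 372  280   97   59 5309] mid [ 0.431  -0.2377  0.0062] size [0.1336 0.2315 0.0125] ztop 0.012465128561467089
scene green [364 211  21  18 170] mid [0.6318 0.1441 0.1758] size [0.0489 0.0528 0.0361] ztop 0.19386765419315188
scene green [309 229  20  19 169] mid [ 0.609  -0.0077  0.1101] size [0.0576 0.0517 0.0381] ztop 0.1291571239110838
scene green [409 228  20  18 165] mid [0.6256 0.2817 0.0944] size [0.0558 0.0532 0.0356] ztop 0.11216032320535921
scene green [260 234  21  20 177] mid [ 0.6133 -0.1453  0.1099] size [0.0563 0.053  0.0376] ztop 0.1286690293393142
scene green [216 242  21  19 178] mid [ 0.6098 -0.2692  0.0943] size [0.0563 0.0522 0.0365] ztop 0.11256062431968532
scene red [ 203  219   77   36 1761] mid [ 0.4329 -0.239   0.0062] size [0.139  0.2285 0.0123] ztop 0.0123600801366382
```

View pics/scene3.png

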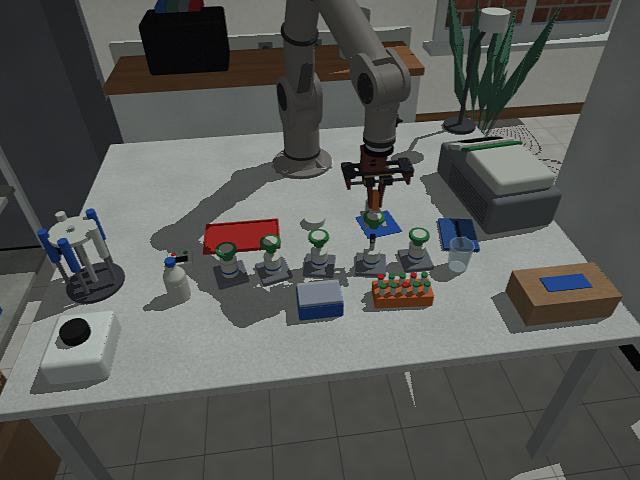

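Cap B is lifted clear on the fork (top 0.194) and the bare post shows at about (372,245). Carrying it to the tray, centre about (0.431,-0.239).

Emit:
arm_command([
  [0.3,-1,0],
  [0.7,-2,0],
  [1,-3,0],
  [1.1,-3.5,0],
  [1.1,-3.5,0],
  [1.1,-3.5,0],
  [1.1,-3.5,0],
  [1.1,-3.5,0],
  [1.1,-3.5,0],
  [1.1,-3.5,0],
  [1.1,-3.5,0],
  [1.1,-3.5,0],
], hand=[1,1,1,1,1,1,1,1,1,1,1,1], twist=[0,0,0,0,0,0,0,0,0,0,0,0])

```text
clock: 20.27
tool_pos: [0.5006, -0.2337, 0.2258]
tool_rot: [0.001, 1.0, -0.0, -0.0]
force: [-0.1, -0.9, -2.7]
grip_width: 0.0179
```

Emit:
arm_command([
  [1.1,-3.5,0],
  [1,-2.4,0],
  [0.8,-1.5,0],
  [0.4,-0.5,0],
  [0,0,2],
  [0,0,3],
  [0,0,3],
  [0,0,1.5],
  [0,0,0],
], hand=[1,1,1,1,1,1,1,1,1], twist=[0,0,0,0,0,0,0,0,0])

```text
clock: 21.4
tool_pos: [0.4692, -0.3094, 0.13]
tool_rot: [-0.0, 1.0, 0.001, -0.001]
force: [0.2, -0.4, -0.8]
grip_width: 0.0177
```

```bash
python3 chk.py 4
```

```text
21.4 [ 0.4692 -0.3094  0.13  ] 0.01770723472367841 [ 0.1679 -0.3696 -0.806 ]
top green [195 212  25  26 238] mid [0.6223 0.2823 0.1093] size [0.0542 0.0553 0.0084] ztop 0.1135114804872412
top green [319 221  26  25 252] mid [ 0.6058 -0.008   0.1252] size [0.0554 0.0552 0.0076] ztop 0.1290452469637454
top green [378 220  26  26 250] mid [ 0.6106 -0.1456  0.1243] size [0.0556 0.0545 0.0103] ztop 0.12947231326304895
top green [431 224  25  25 244] mid [ 0.6062 -0.27    0.1081] size [0.0543 0.055  0.0099] ztop 0.11308384731363638
top red [ 372  280   97   59 4407] mid [ 0.4309 -0.236   0.0061] size [0.1339 0.2289 0.0124] ztop 0.012239104067788163
scene green [205 218  20  18 144] mid [ 0.4786 -0.3078  0.0826] size [0.0521 0.0558 0.0361] ztop 0.10063952280750664
scene green [309 229  20  19 168] mid [ 0.609  -0.0076  0.11  ] size [0.0582 0.0519 0.038 ] ztop 0.12899457625404684
scene green [409 228  20  18 163] mid [0.6261 0.2811 0.0938] size [0.0562 0.0526 0.0371] ztop 0.11234939866326876
scene green [260 234  21  20 178] mid [ 0.6138 -0.1453  0.1099] size [0.0567 0.053  0.0377] ztop 0.12875657830373743
scene green [216 242  21  19 180] mid [ 0.6098 -0.2691  0.0952] size [0.0547 0.0526 0.036 ] ztop 0.11317534320246576
scene red [ 203  219   77   36 1543] mid [ 0.4336 -0.2381  0.0061] size [0.1387 0.2286 0.0124] ztop 0.01232595687729043
```

View pics/scene4.png

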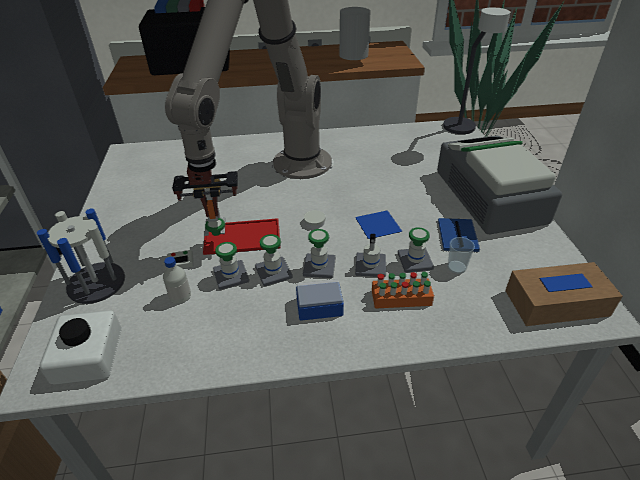

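Emit:
arm_command([
  [0,0,2],
  [0,0,2],
  [0,0,1],
  [0,0,0.5],
  [0,0,0.35],
  [0,0,0],
  [1,0,0],
  [1.5,0,0],
  [1.5,0,0],
  [1.5,0,0],
  [1.5,0,0],
  [0,0,0],
], hand=[1,1,1,1,1,1,1,1,1,1,1,1], twist=[0,0,0,0,0,0,0,0,0,0,0,0])

```text
clock: 23.05
tool_pos: [0.3979, -0.3103, 0.0722]
tool_rot: [0.001, 1.0, 0.0, -0.0]
force: [-0.0, -0.6, -1.9]
grip_width: 0.018
```

```bash
python3 chk.py 5 | grep -v top
```

```text
23.05 [ 0.3979 -0.3103  0.0722] 0.01797442124116716 [-0.03   -0.596  -1.9342]
```

View pics/w5.png

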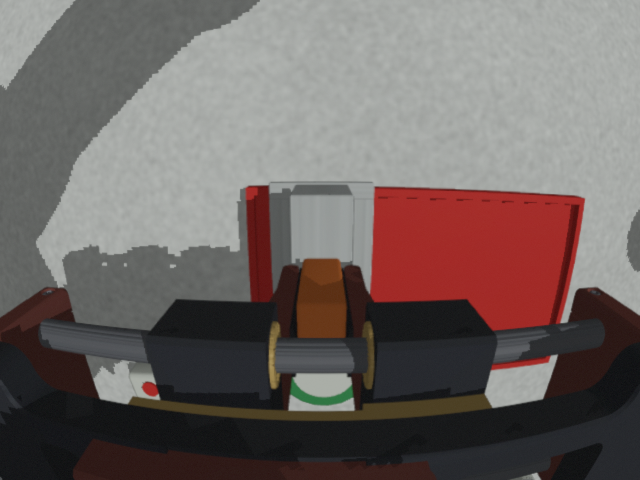

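Emit:
arm_command([
  [0,0,-2],
  [0,0,-4],
  [0,0,-2.15],
  [-1.5,4,0],
  [-1.5,4.7,0],
  [-1.5,4.7,0],
  [-1.5,4.7,0],
  [-1.5,4.7,0],
  [-1.5,4.7,0],
  [0,2.7,0],
  [0,0,0],
], hand=[1,1,1,1,1,1,1,1,1,1,1], twist=[0,0,0,0,0,0,0,0,0,0,0])

```text
clock: 24.58
tool_pos: [0.4901, -0.0054, 0.1536]
tool_rot: [-0.002, 1.0, 0.0, 0.0]
force: [0.7, -1.1, -1.3]
grip_width: 0.0177
```

Emit:
arm_command([
  [0,0,0],
  [0,0,0],
], hand=[1,1], twist=[0,0])

```text
clock: 24.82
tool_pos: [0.4895, -0.0097, 0.1536]
tool_rot: [0.001, 1.0, -0.0, -0.0]
force: [-0.5, 0.5, -0.9]
grip_width: 0.0178
```

```bash
python3 chk.py 6
```

```text
24.825 [ 0.4895 -0.0097  0.1536] 0.01780476867293811 [-0.4693  0.4819 -0.9174]
top green [195 212  25  26 238] mid [0.6223 0.2814 0.1094] size [0.0541 0.0554 0.0076] ztop 0.1131725067018588
top green [319 221  26  25 251] mid [ 0.6059 -0.008   0.1251] size [0.0557 0.0552 0.0073] ztop 0.12873546181935908
top green [378 220  26  26 247] mid [ 0.6104 -0.1456  0.1251] size [0.0554 0.055  0.0078] ztop 0.12899293516420715
top green [431 224  25  25 240] mid [ 0.6059 -0.2697  0.1077] size [0.0545 0.0537 0.0103] ztop 0.11286587788537486
top green [440 282  24  24 209] mid [ 0.4719 -0.3078  0.0392] size [0.0536 0.0535 0.0107] ztop 0.04457140795905752
top red [ 376  280   93   59 4490] mid [ 0.4308 -0.2459  0.006 ] size [0.1334 0.217  0.0118] ztop 0.01191843630996461
scene green [309 229  20  19 166] mid [ 0.6081 -0.0078  0.1099] size [0.0581 0.0515 0.0369] ztop 0.12830887585447948
scene green [409 228  20  18 164] mid [0.6265 0.2815 0.0948] size [0.0565 0.0531 0.0372] ztop 0.1133826133676999
scene green [208 232  29  29 284] mid [ 0.5443 -0.288   0.0731] size [0.1867 0.0892 0.0789] ztop 0.11252793691590875
scene green [260 234  21  20 179] mid [ 0.6146 -0.1453  0.1098] size [0.0543 0.0531 0.0379] ztop 0.12880138976395827
scene red [ 203  219   77   36 1550] mid [ 0.4323 -0.2388  0.0063] size [0.1402 0.2301 0.0125] ztop 0.012515378578883303
```

View pics/scene6.png

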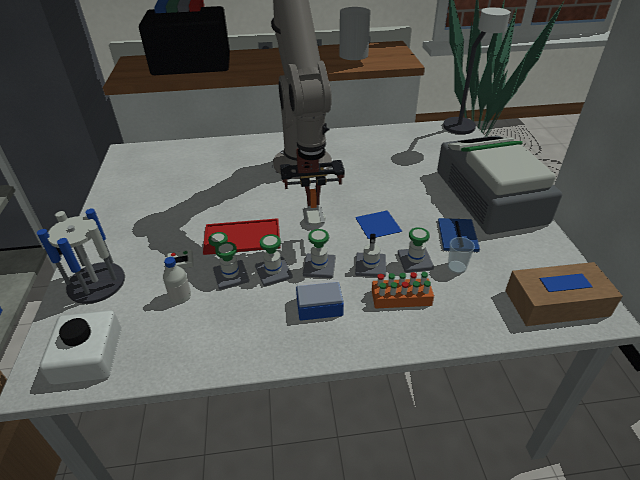

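Cap B stands in the tray at (0.472,-0.308), pixel (218,238) in the scene view. Next is cap C.

Emit:
arm_command([
  [-2,0,0],
  [-3,0,0],
  [-2,0,0],
  [-2,0,0],
  [-1.5,0,0],
  [-1,0,0],
  [0,0,0],
  [0,0,0],
], hand=[1,1,1,1,1,1,1,1], twist=[0,0,0,0,0,0,0,0])

```text
clock: 25.98
tool_pos: [0.6039, -0.0084, 0.1535]
tool_rot: [0.0, 1.0, -0.0, -0.0]
force: [0.0, -0.7, -1.4]
grip_width: 0.0179
```

Emit:
arm_command([
  [0,0,-0.4],
  [0,0,-0.4],
  [0,0,-0.4],
  [0,0,-0.4],
  [0,0,-0.4],
  [0,0,-0.4],
  [0,0,-0.4],
  [0,0,-0.4],
  [0,0,-0.4],
  [0,0,-0.4],
  [0,0,-0.4],
  [0,0,-0.4],
], hand=[1,1,1,1,1,1,1,1,1,1,1,1], twist=[0,0,0,0,0,0,0,0,0,0,0,0])

```text
clock: 27.48
tool_pos: [0.6048, -0.0083, 0.2022]
tool_rot: [0.0, 1.0, 0.0, 0.0]
force: [-0.4, 0.3, -1.7]
grip_width: 0.0178
```

Emit:
arm_command([
  [0,0,-0.6],
  [0,0,-0.8],
  [0,0,-0.6],
  [0,0,-0.4],
  [0,0,0],
  [0,0,0],
], hand=[1,1,1,1,1,1], twist=[0,0,0,0,0,0])

```text
clock: 28.22
tool_pos: [0.6044, -0.0082, 0.2254]
tool_rot: [0.0, 1.0, 0.0, -0.0]
force: [-0.3, 0.3, -1.7]
grip_width: 0.0182
```

```bash
python3 chk.py 7
```

```text
28.225 [ 0.6044 -0.0082  0.2254] 0.01821174034416403 [-0.3281  0.3421 -1.7182]
top green [195 212  25  26 237] mid [0.6223 0.2816 0.1098] size [0.0544 0.0551 0.0078] ztop 0.1136816681502071
top green [384 220  20  26 175] mid [ 0.6105 -0.1515  0.1255] size [0.0555 0.0434 0.009 ] ztop 0.13001969288261522
top green [431 224  25  25 235] mid [ 0.6062 -0.2696  0.1085] size [0.0541 0.0535 0.0096] ztop 0.11332633230200254
top green [417 283  22  24 204] mid [ 0.4662 -0.2524  0.0381] size [0.0534 0.0467 0.0434] ztop 0.059825946911003146
top red [ 390  284   66   58 3005] mid [ 0.421  -0.2481  0.0063] size [0.1342 0.1513 0.0122] ztop 0.01241433480515326
scene green [307 212  22  18 172] mid [ 0.6115 -0.0089  0.1757] size [0.0496 0.0531 0.0362] ztop 0.19376125241451408
scene green [216 228  29  33 314] mid [ 0.5418 -0.2629  0.066 ] size [0.1907 0.0639 0.0936] ztop 0.11282815195884455
scene green [409 228  20  18 163] mid [0.6267 0.2814 0.0949] size [0.0537 0.0527 0.0354] ztop 0.11261836552890843
scene green [260 234  21  20 175] mid [ 0.6137 -0.1454  0.1098] size [0.0564 0.0528 0.0376] ztop 0.12861660280938955
scene red [ 213  216   76   36 1573] mid [ 0.4232 -0.2072  0.0061] size [0.1403 0.2318 0.0127] ztop 0.012442407410315574
```

The tray was knocked by about (-9,+32) mm while cap C was being pulled. I'll take the cap part way and look again.

Emit:
arm_command([
  [0.8,0,0],
  [1.8,0,0],
  [2.5,0,0],
  [2.5,0,0],
  [1.8,0,0],
  [1,0,0],
], hand=[1,1,1,1,1,1], twist=[0,0,0,0,0,0])

```text
clock: 29.12
tool_pos: [0.4994, -0.0083, 0.2257]
tool_rot: [0.0, 1.0, -0.0, -0.0]
force: [0.6, -0.4, -1.5]
grip_width: 0.0177
```

```bash
python3 chk.py 8; python3 - <<'E'
import cv2,numpy as np
a=cv2.imread('pics/top8.png')[200:360,300:500]; b=cv2.imread('pics/scene8.png')[180:300,150:350]
cv2.imwrite('pics/c8.png',np.vstack([cv2.resize(a,(400,320)),cv2.resize(b,(400,240))]))
E
```

```text
29.125 [ 0.4994 -0.0083  0.2257] 0.017722770202146094 [ 0.5831 -0.4315 -1.4832]
top green [195 213  25  25 235] mid [0.6221 0.2817 0.1095] size [0.0543 0.055  0.007 ] ztop 0.11296783608848276
top green [378 220  26  26 254] mid [ 0.6103 -0.1457  0.1242] size [0.0557 0.0544 0.0098] ztop 0.1291385402117687
top green [431 224  25  25 237] mid [ 0.6058 -0.2699  0.109 ] size [0.0547 0.0547 0.0095] ztop 0.11379632251331297
top green [417 283  22  24 197] mid [ 0.4662 -0.254   0.038 ] size [0.0538 0.0455 0.043 ] ztop 0.05944157595398606
top red [ 383  284   73   58 3545] mid [ 0.4209 -0.2371  0.0059] size [0.1329 0.1727 0.0118] ztop 0.011831246818751279
scene green [304 191  20  17 150] mid [ 0.5096 -0.0089  0.1759] size [0.0469 0.053  0.0359] ztop 0.193879678961904
scene green [216 228  29  33 315] mid [ 0.5432 -0.2628  0.0658] size [0.1867 0.0634 0.0936] ztop 0.11252898257242833
scene green [409 228  20  18 164] mid [0.6265 0.2811 0.0952] size [0.0556 0.0531 0.0358] ztop 0.11313013399197706
scene green [260 234  21  20 181] mid [ 0.6138 -0.1448  0.111 ] size [0.0568 0.0541 0.0358] ztop 0.12890657105158515
scene red [ 213  216   76   36 1573] mid [ 0.4232 -0.2072  0.0063] size [0.1402 0.2314 0.0124] ztop 0.01246282652770001
```

View pics/c8.png

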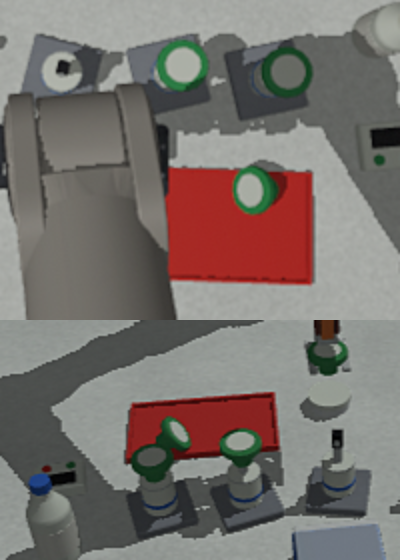

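Cap B tipped onto its side in the knock, but it is still inside the tray at pixel (254,190) in the crop, about (0.466,-0.258). The tray now spans y of about -0.325 to -0.09. I'll place C at y=-0.194.

Emit:
arm_command([
  [0.4,-1,0],
  [0.6,-2,0],
  [0.6,-3,0],
  [0.6,-3,0],
  [0.6,-3,0],
  [0.5,-3,0],
  [0.4,-2.2,0],
  [0.2,-1.4,0],
  [0,0,2],
  [0,0,3.5],
  [0,0,3.5],
  [0,0,2.5],
], hand=[1,1,1,1,1,1,1,1,1,1,1,1], twist=[0,0,0,0,0,0,0,0,0,0,0,0])

```text
clock: 30.78
tool_pos: [0.4613, -0.194, 0.1092]
tool_rot: [-0.0, 1.0, 0.0, -0.001]
force: [0.3, 0.5, -1.8]
grip_width: 0.0179
```

Emit:
arm_command([
  [0,0,2],
  [0,0,1],
  [0,0,0.5],
  [0,0,0.4],
  [0,0,0],
  [0,0,0],
], hand=[1,1,1,1,1,1], twist=[0,0,0,0,0,0])

```text
clock: 31.52
tool_pos: [0.4619, -0.1943, 0.0721]
tool_rot: [0.0, 1.0, -0.0, 0.0]
force: [0.3, 0.2, -2.1]
grip_width: 0.0175
```

```bash
python3 chk.py 9
```

```text
31.525 [ 0.4619 -0.1943  0.0721] 0.01746462730565144 [ 0.2699  0.1737 -2.0757]
top green [195 213  25  25 235] mid [0.6222 0.2814 0.1097] size [0.0541 0.055  0.0078] ztop 0.1135766874583538
top green [378 220  26  26 247] mid [ 0.6105 -0.1458  0.1253] size [0.0555 0.0551 0.0091] ztop 0.12990633734172302
top green [431 224  25  25 243] mid [ 0.6062 -0.27    0.1082] size [0.0541 0.054  0.0104] ztop 0.11343197254162816
top green [394 290   7  17  58] mid [ 0.4573 -0.1706  0.0868] size [0.0343 0.0177 0.1044] ztop 0.13904214611290525
top red [ 360  283   61   58 1899] mid [ 0.4212 -0.1536  0.0063] size [0.1329 0.1299 0.0127] ztop 0.012651230910455
scene green [246 227  35  27 292] mid [ 0.5445 -0.1691  0.0787] size [0.1932 0.1006 0.0983] ztop 0.12789404306729915
scene green [216 228  29  33 315] mid [ 0.5422 -0.2631  0.0657] size [0.19   0.0635 0.0938] ztop 0.11261514923150245
scene green [409 228  20  18 163] mid [0.6266 0.2818 0.094 ] size [0.0565 0.0535 0.0388] ztop 0.11337847035985318
scene red [259 216  30  30 545] mid [ 0.4246 -0.1324  0.0066] size [0.1407 0.0869 0.013 ] ztop 0.013058657904619934
scene red [213 219  36  33 529] mid [ 0.4135 -0.2743  0.0062] size [0.123  0.1021 0.0127] ztop 0.012544192668298676
```

Emit:
arm_command([
  [1,0,0],
  [1.5,0,0],
  [1.5,0,0],
  [1.5,0,0],
  [1.4,0,0],
  [0,0,0],
  [0,0,-2],
  [0,0,-4],
  [0,0,-2.15],
  [0,0,0],
], hand=[1,1,1,1,1,1,1,1,1,1], twist=[0,0,0,0,0,0,0,0,0,0])

```text
clock: 32.92
tool_pos: [0.3942, -0.1946, 0.1545]
tool_rot: [-0.0, 1.0, -0.001, 0.002]
force: [-0.5, 1.3, -1.2]
grip_width: 0.0177
```

Emit:
arm_command([
  [-3,1.5,0],
  [-3,1.7,0],
  [-2.5,1.6,0],
  [-1,0,0],
  [0,0,0],
  [0,0,0],
], hand=[1,1,1,1,1,1], twist=[0,0,0,0,0,0])

```text
clock: 33.67
tool_pos: [0.4862, -0.1471, 0.1526]
tool_rot: [0.001, 1.0, -0.0, -0.001]
force: [-0.1, -0.3, -1.7]
grip_width: 0.0177
```

```bash
python3 chk.py 10
```

```text
33.675 [ 0.4862 -0.1471  0.1526] 0.01771763878284235 [-0.1289 -0.3449 -1.6963]
top green [195 212  25  26 238] mid [0.6222 0.2818 0.1097] size [0.0539 0.0552 0.0076] ztop 0.11350814811934348
top green [378 220  26  26 248] mid [ 0.6105 -0.1457  0.1247] size [0.0555 0.0549 0.0074] ztop 0.12838163824327972
top green [431 224  25  25 241] mid [ 0.6062 -0.2698  0.1076] size [0.0539 0.0549 0.0107] ztop 0.11297694810308924
top red [ 360  301   41   39 1245] mid [ 0.3974 -0.1316  0.0062] size [0.0844 0.0884 0.0119] ztop 0.012145688079832689
scene green [246 227  35  27 299] mid [ 0.5411 -0.1692  0.08  ] size [0.1989 0.1006 0.0967] ztop 0.12831259262024947
scene green [216 228  29  33 315] mid [ 0.5428 -0.2626  0.065 ] size [0.1873 0.0633 0.0939] ztop 0.11193193960800071
scene green [409 228  20  18 163] mid [0.6263 0.2817 0.094 ] size [0.0551 0.0544 0.037 ] ztop 0.11246300069040735
scene red [263 216  26  30 479] mid [ 0.4241 -0.1275  0.0061] size [0.1386 0.0774 0.0128] ztop 0.012435934707091985
scene red [213 218  48  34 751] mid [ 0.4226 -0.2552  0.0064] size [0.1415 0.1386 0.0123] ztop 0.012538973579576151
```

Emit:
arm_command([
  [-2,0.1,0],
  [-3,0,0],
  [-2,0,0],
  [-2,0,0],
  [-2,0,0],
  [-1.2,0,0],
  [0,0,0],
  [0,0,0],
], hand=[1,1,1,1,1,1,1,1], twist=[0,0,0,0,0,0,0,0])

```text
clock: 34.83
tool_pos: [0.6086, -0.1455, 0.153]
tool_rot: [0.0, 1.0, 0.0, -0.0]
force: [-0.9, 0.2, -1.0]
grip_width: 0.0178
```

Emit:
arm_command([
  [0,0,-0.4],
  [0,0,-0.4],
  [0,0,-0.4],
  [0,0,-0.4],
  [0,0,-0.4],
  [0,0,-0.4],
  [0,0,-0.4],
  [0,0,-0.4],
  [0,0,-0.4],
  [0,0,-0.4],
  [0,0,-0.4],
  [0,0,-0.4],
], hand=[1,1,1,1,1,1,1,1,1,1,1,1], twist=[0,0,0,0,0,0,0,0,0,0,0,0])

```text
clock: 36.33
tool_pos: [0.6097, -0.1453, 0.2018]
tool_rot: [0.0, 1.0, -0.0, 0.0]
force: [-0.4, -0.3, -1.5]
grip_width: 0.0176
```

Emit:
arm_command([
  [0,0,-0.6],
  [0,0,-0.8],
  [0,0,-0.6],
  [0,0,-0.4],
  [0,0,0],
  [0,0,0],
], hand=[1,1,1,1,1,1], twist=[0,0,0,0,0,0])

```text
clock: 37.08
tool_pos: [0.6094, -0.1452, 0.2249]
tool_rot: [0.0, 1.0, 0.0, -0.0]
force: [0.1, -0.6, -2.2]
grip_width: 0.0178
```

```bash
python3 chk.py 11;  python3 - <<'E'
import cv2,numpy as np
a=cv2.imread('pics/top11.png')[200:360,300:500]; b=cv2.imread('pics/scene11.png')[180:300,150:350]
cv2.imwrite('pics/c11.png',np.vstack([cv2.resize(a,(400,320)),cv2.resize(b,(400,240))]))
E
```

```text
37.075 [ 0.6094 -0.1452  0.2249] 0.017781647471139028 [ 0.0843 -0.6361 -2.2336]
top green [195 213  25  24 238] mid [0.6221 0.2817 0.1092] size [0.0539 0.0561 0.0078] ztop 0.1130425198317705
top green [383 220   6   8  31] mid [ 0.6215 -0.121   0.2071] size [0.017  0.0113 0.0589] ztop 0.23652610813270517
top green [394 285  12  23 103] mid [ 0.4626 -0.1794  0.0393] size [0.0535 0.0247 0.0095] ztop 0.04403806938870356
top red [ 360  283   44   57 2191] mid [ 0.4232 -0.14    0.0065] size [0.1338 0.1021 0.0127] ztop 0.012816119112166272
scene green [246 217  33  25 276] mid [ 0.5417 -0.1693  0.1114] size [0.2001 0.1005 0.163 ] ztop 0.19291420290269548
scene green [216 228  29  33 312] mid [ 0.5427 -0.2643  0.0659] size [0.1883 0.0611 0.0928] ztop 0.11233290020380485
scene green [409 228  20  18 164] mid [0.6261 0.2815 0.0949] size [0.0549 0.0545 0.0355] ztop 0.11263429470559144
scene red [ 213  216   76   36 1174] mid [ 0.424  -0.2071  0.0066] size [0.1422 0.233  0.0136] ztop 0.013398318767228952
```

View pics/c11.png

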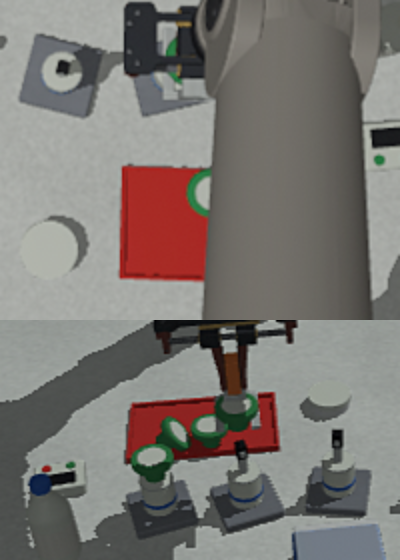

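Cap D is on the fork. Cap C stands in the tray and B lies in it. D goes in at (0.467,-0.129).

Emit:
arm_command([
  [0.8,0.2,0],
  [1.8,0.2,0],
  [2.5,0.3,0],
  [2.5,0.3,0],
  [2.5,0.3,0],
  [2,0.2,0],
  [1.4,0.1,0],
  [0.7,0,0],
  [0,0,2],
  [0,0,3.5],
  [0,0,3.5],
  [0,0,2.5],
], hand=[1,1,1,1,1,1,1,1,1,1,1,1], twist=[0,0,0,0,0,0,0,0,0,0,0,0])

```text
clock: 38.72
tool_pos: [0.4676, -0.1291, 0.1088]
tool_rot: [0.0, 1.0, 0.0, -0.0]
force: [0.8, 0.2, -1.0]
grip_width: 0.0176
```

Emit:
arm_command([
  [0,0,2],
  [0,0,1],
  [0,0,0.5],
  [0,0,0.3],
  [0,0,0],
  [0,0,0],
], hand=[1,1,1,1,1,1], twist=[0,0,0,0,0,0])

```text
clock: 39.48
tool_pos: [0.4679, -0.1293, 0.0726]
tool_rot: [0.0, 1.0, -0.0, 0.0]
force: [-0.5, 0.2, -1.2]
grip_width: 0.0178
```

Emit:
arm_command([
  [1,0,0],
  [1.5,0,0],
  [1.5,0,0],
  [1.5,0,0],
  [1.4,0,0],
  [0,0,0],
  [0,0,0],
], hand=[1,1,1,1,1,1,1], twist=[0,0,0,0,0,0,0])

```text
clock: 40.35
tool_pos: [0.3992, -0.1292, 0.0724]
tool_rot: [0.0, 1.0, -0.0, 0.001]
force: [0.4, 0.2, -1.4]
grip_width: 0.0178
```

Emit:
arm_command([
  [0,0,-2],
  [0,0,-4],
  [0,0,-2.5],
  [-1.5,2.2,0],
  [-1.5,3.2,0],
  [-1.5,3.7,0],
  [-1.5,3.8,0],
  [0.6,4.5,0],
  [0.6,4.5,0],
  [0.6,4.5,0],
  [0.6,4.5,0],
  [0.3,3.3,0],
], hand=[1,1,1,1,1,1,1,1,1,1,1,1], twist=[0,0,0,0,0,0,0,0,0,0,0,0])

```text
clock: 41.85
tool_pos: [0.4316, 0.2155, 0.1573]
tool_rot: [-0.001, 1.0, 0.0, 0.0]
force: [0.6, -0.4, -1.5]
grip_width: 0.0178
```

```bash
python3 chk.py 12;  python3 - <<'E'
from h import *
np.set_printoptions(precision=4,suppress=True)
s,p,d=cap('wrist','w12b.png'); W=cloud('wrist',d,s); H,S,V=cv2.split(cv2.cvtColor(p,cv2.COLOR_RGB2HSV)); print(s['tool_pos'])
m=(H>100)&(H<125)&(S>110)&(d>0)&(W[...,2]<.012)&(np.hypot(W[...,0]-.43,W[...,1]-.212)<.11)
q=W[m]; print('mat',cv2.minAreaRect((q[:,:2]*1000).astype(np.float32)))
a=cv2.imread('pics/top12.png')[200:360,200:500]
cv2.imwrite('pics/c12.png',np.hstack([cv2.resize(a,(450,240)),cv2.resize(p[...,::-1],(320,240))]))
E
```

```text
41.85 [0.4316 0.2155 0.1573] 0.017781463923893962 [ 0.5629 -0.4063 -1.5141]
top green [195 213  25  25 233] mid [0.6222 0.2814 0.1095] size [0.0542 0.0553 0.0072] ztop 0.11309373483388652
top green [431 224  25  25 241] mid [ 0.6062 -0.2699  0.1085] size [0.0542 0.055  0.0094] ztop 0.1132504743000323
top green [367 282  24  24 207] mid [ 0.4665 -0.1284  0.0405] size [0.0537 0.0537 0.0093] ztop 0.0451593352899262
top green [394 283  45  25 414] mid [ 0.4646 -0.2189  0.0387] size [0.0562 0.101  0.0402] ztop 0.058780882263907284
top red [ 360  283   96   59 3891] mid [ 0.4202 -0.2064  0.0064] size [0.1315 0.2336 0.0124] ztop 0.012575734291676006
scene green [246 227  18  15 119] mid [ 0.4657 -0.1933  0.0302] size [0.0572 0.0529 0.0266] ztop 0.04343936210368234
scene green [266 226  19  15 118] mid [ 0.4724 -0.1292  0.0338] size [0.0591 0.051  0.0236] ztop 0.04562934639309894
scene green [216 228  29  33 311] mid [ 0.5427 -0.2629  0.0656] size [0.1872 0.0634 0.0939] ztop 0.11258218918271257
scene green [409 228  20  18 164] mid [0.6258 0.2815 0.0942] size [0.0552 0.0533 0.0363] ztop 0.11232055116442005
scene red [ 213  216   77   36 1261] mid [ 0.4236 -0.2065  0.0065] size [0.1412 0.2329 0.0135] ztop 0.01327865719845841
[0.4316 0.2151 0.1572]
mat ((429.5579528808594, 211.7726287841797), (118.93370819091797, 119.45903778076172), 10.275015830993652)
```

View pics/c12.png

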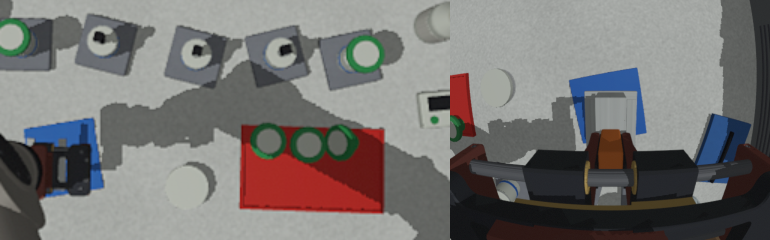

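All three caps are in the tray. Standing the puller on its mat.

Emit:
arm_command([
  [-0.2,0,3],
  [0,0,3],
  [0,0,2],
  [0,0,1],
  [0,0,0.5],
  [0,0,0.5],
  [0,0,0.2],
  [0,0,0],
], hand=[1,1,1,1,1,1,1,1], twist=[0,0,0,0,0,0,0,0])

```text
clock: 43.05
tool_pos: [0.4338, 0.2129, 0.0553]
tool_rot: [0.0, 1.0, 0.0, 0.0]
force: [0.2, 0.1, -0.9]
grip_width: 0.0176
```

Emit:
arm_command([
  [0,0,0.1],
  [0,0,0],
  [0,0,0],
  [0,0,0],
  [0,0,0],
  [0,0,-1],
  [0,0,-3],
  [0,0,-5],
  [0,0,-5],
  [0,0,-4],
  [0,0,0],
  [0,0,0],
], hand=[1,1,2.5,5,5,5,5,5,5,5,5,5], twist=[0,0,0,0,0,0,0,0,0,0,0,0])

```text
clock: 44.55
tool_pos: [0.4332, 0.2125, 0.2339]
tool_rot: [0.0, 1.0, -0.0, -0.0]
force: [-0.8, 0.3, -1.0]
grip_width: 0.0503
```

```bash
python3 chk.py 13;  python3 - <<'E'
from h import *
np.set_printoptions(precision=4,suppress=True)
s,p,d=cap('wrist','w13b.png'); W=cloud('wrist',d,s); H,S,V=cv2.split(cv2.cvtColor(p,cv2.COLOR_RGB2HSV)); print(s['tool_pos'],s['grip_width'])
m=(H>3)&(H<22)&(S>130)&(d>0)&(W[...,2]>.085)&(W[...,2]<.11)&(np.hypot(W[...,0]-.43,W[...,1]-.212)<.08)
q=W[m]; print('handle top',cv2.minAreaRect((q[:,:2]*1000).astype(np.float32)),np.percentile(q[:,2],[5,50,95]))
E
```

```text
44.55 [0.4332 0.2125 0.2339] 0.05030107624623298 [-0.8325  0.3312 -1.0388]
top green [195 212  25  26 240] mid [0.6224 0.2816 0.1098] size [0.0545 0.0555 0.0076] ztop 0.1136135494329365
top green [431 224  25  25 243] mid [ 0.6062 -0.2701  0.108 ] size [0.0541 0.0546 0.0116] ztop 0.11379236283224028
top green [367 282  24  24 212] mid [ 0.4665 -0.129   0.0406] size [0.0536 0.0559 0.0085] ztop 0.0448435500941392
top green [393 283  46  25 409] mid [ 0.4653 -0.2185  0.0387] size [0.0547 0.1018 0.0396] ztop 0.0585011008874519
top red [ 360  283   96   59 3891] mid [ 0.4202 -0.2065  0.0061] size [0.1318 0.2336 0.012 ] ztop 0.012127032031015271
scene green [246 227  18  15 118] mid [ 0.4658 -0.1933  0.0302] size [0.0556 0.053  0.027 ] ztop 0.043670364163589305
scene green [266 226  19  16 122] mid [ 0.4724 -0.1284  0.0311] size [0.0579 0.0527 0.0275] ztop 0.04485733617236634
scene green [216 228  29  33 315] mid [ 0.5461 -0.263   0.066 ] size [0.1828 0.0641 0.0924] ztop 0.11217509493643178
scene green [409 228  20  18 164] mid [0.6269 0.2821 0.0946] size [0.0553 0.0534 0.0372] ztop 0.11322412410444341
scene red [ 213  216   77   36 1257] mid [ 0.4238 -0.2067  0.0066] size [0.1413 0.2328 0.0128] ztop 0.012946446187566081
[0.4329 0.2123 0.2329] 0.04974763665074441
handle top ((433.0634460449219, 213.07162475585938), (16.58599281311035, 25.701980590820312), 89.8646469116211) [0.0934 0.0993 0.1005]
```

View pics/scene13.png

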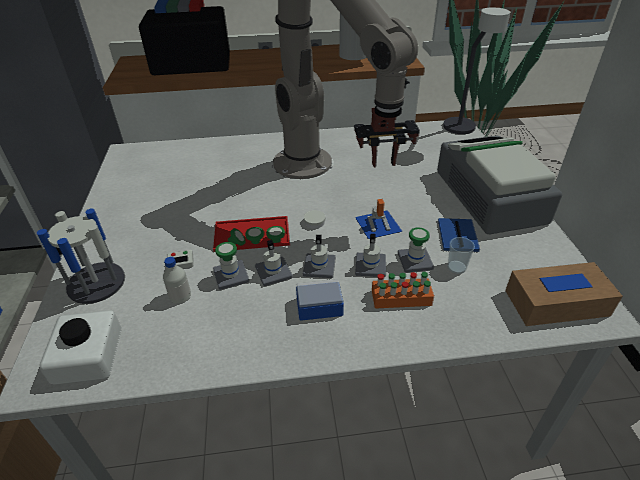

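```bash
python3 -c "
from plant import arm; print(arm.finish_job())"
```

```text
the job is handed in; nothing more can be done
None
```

I finished the task and handed it in at about 45 s of robot time. No verdict was reported, and none of my last checks failed or disagreed.

- **Plungers:** I pushed all five down. Counting from the robot's left, the first and fifth went fully home, with the cap top at 0.110 m. The second, third and fourth stopped dead at about 8 mm, with the cap top at 0.126 m.
- **Caps:** The puller pulled the three stuck caps and put them in the red tray; the fingers never lifted a cap. The tray was knocked about 3 cm while I was pulling the second of them. I re-measured it and placed the last two to suit.
- **Last look at the tray:** All three caps are inside it. Two stand on their necks. The first one tipped onto its side in the knock, and I work out its disc centre at about 34 mm, under the 45 mm limit.
- **Last look at the rest:**
  - The two good caps are still on and fully home.
  - The puller stands upright about 4 mm from the mat centre.
  - The bystanders look unmoved in the picture; I did not measure them.
  - The open gripper is well clear of everything.

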